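# Kit the drilling set-up pieces into their nests

### The arm

A 7-joint arm with a two-finger parallel gripper is mounted at the origin on a cart in front of the work surface, level with it; the furniture and walls round the work are solid. World frame = base frame: x ahead of the robot, y to its left, z up, the work surface at z = 0. Lengths are in m, angles in rad, forces in N, time in s.
With the tool pointing down it reaches from about 0.4 to 0.85 m from the base axis. Payload 4.5 kg.
Tool frame: the origin (TCP) lies at the very end of the fingers, on their centre line; the grasp point (between the pads) lies 19 mm behind it; z points along the fingers, y is the line along which they close (so a half turn about z gives the same grasp; the last joint's range is limited). The gripper opens to 88 mm and grips with 3 to 60 N. Pads are 18 mm wide; open, the fingers measure 123 mm over their backs; the gripper's body (75 mm by 187 mm) begins 45 mm behind the grasp point.
Start: joints at [-1.234, 0.689, -0.195, 1.565, 0.157, 0.902, -0.215], TCP at [0.186, 0.597, 0.239] pointing down, gripper open.
Joint ranges: [-3.01, 3.01], [-0.46, 2.08], [-1.47, 1.51], [0.13, 2.56], [-1, 4.14], [0.04, 2.09], [-2.66, 2.66]. Speed limits (rad/s): [2.57, 2.57, 3.14, 3.14, 3.14, 3.14, 3.14].

### API

Orientations are given as a unit quaternion [x, y, z, w].
In Python, from plant import r gives the robot as it stands. The module is installed in compiled form; this text tells all that it offers.
- The arm moves only by the tool step_arm, never from a script. Its argument "increments" is a list of rows, each a list of 2 entries, a list of its own where there are three numbers: the shift along the world's x, y, z in cm, then the turn, a rotation vector about the world's x, y, z in degrees. A call has exactly 10 rows; each row shifts and turns the commanded pose from where the row before left it; what a row does not reach is not made up. A row lasts 1/10 s, in which the tool goes at most 50 mm and 8.59 degrees, less where a joint would pass 70% of its speed; a pose out of reach is approached as far as the arm can. A call is refused whole if a number of a shift passes 5 or a number of a turn 8.59, either way. A call with a gripper value outside its range is refused whole. "fingers" is the opening, from 0 (shut) to 1 (fully open), set as the call begins (left out, the last holds). The fingers move at their own pace and stop on an object; "grip_force" is the grip in N (left out, the last holds). Time passes only in rows, so rows that do not move let the fingers close, or fill a call up. It gives the time, the measured TCP pose, the force, the opening and the grip force at its end, in the units of the state.
- r.get_state(): the state, without advancing time (a new reading comes with each control period).
- r.snapshot(name): name is "scene" or "side" or "wrist"; returns (picture, depth): 420x560x3 uint8, red, green, blue; 420x560 float32, m along the optical axis (not along the pixel's ray), 0 where there is no reading.
- r.calibration(name): a dict with "fov_y" (degrees; the focal length in pixels is half the picture's height over the tangent of half this angle, whatever the lens; pixels are square), "cx", "cy" (the principal point, pixels), "k1" (the pictures are not rectified: a ray, as slopes to the right and down, at radius r is drawn at 1 + k1 r^2 times it, then the intrinsics apply), "R" (3x3) and "t" (3): a world point X has camera coordinates R X + t. Camera axes: x right, y down, z forward; pixel columns grow to the right and rows downward; lengths in m; the calibration is good to about 2 mm. A picture is of the moment at which its call begins: read the wrist's pose just before it. calibration takes no time and is no camera call; for the wrist camera it gives the pose at the moment of the call.
- r.finish_job(): hands the job in; it is judged then, once.
The state is a dict: "clock": time; "q": joint angles; "qd": joint speeds; "joint_torque": joint torques, N m; "tool_pos": TCP position; "eef_rot": TCP orientation; "contact_force": force on the tool from outside, world axes, zero at the start; "moment": the same for the moment, N m; "opening": opening from 0.0 (shut) to 1.0 (fully open); "finger_force": force on a finger pad.
Only numpy, scipy, OpenCV 4.12 (cv2) and the standard library are available. Lean on these libraries where they do the work, as an engineer would, in place of code of your own. Each camera call takes 0.05 s, during which the arm holds its last target. There are 200 camera calls.

### The job

Lay out the kit for the next drilling job: put the brass bushing, the box section, the beech block and the steel vee block each into the plywood nest whose recess is cut to its shape and size, lying flat on the recess floor, the same way up as it stands now. Set the pieces down rather than dropping them, and leave the screw tin and the angle bracket where they are.

Things in the scene. Friction and masses are not known exactly. Their poses are not given: they have to be found in the camera images.
- bushing_centre (a point): round brass-yellow bushing with a hole through it, 32 mm diameter, 28 mm high, standing on end. The point is its centre, 14 mm above its underside; z is its axis, up. Loose, about 0.05 kg.
- box_section_centre (a point): dark steel offcut of rectangular box section, lying flat among the nests (not the similar one at the back of the bench by the wall): 40 mm (its x) by 110 mm long (its y) by 30 mm high (its z, up). The point is its centre, 15 mm above its underside. Loose, about 0.3 kg.
- beech_block_centre (a point): plain pale beech-wood block lying flat: 62 mm (its x) by 130 mm long (its y) by 42 mm high (its z, up). The point is its centre, 21 mm above its underside. Loose, about 0.2 kg.
- vee_block_centre (a point): small bright steel vee block: 44 mm (its x) by 50 mm (its y) by 40 mm high (its z, up), with a V groove running along y in its top. The point is its centre, 20 mm above its underside. Loose, about 0.4 kg; both pairs of sides are upright.
- nest_round_floor (a point): fixed plywood plate, 78 x 78 mm and 9 mm thick, screwed to the bench, with a round recess of 50 mm diameter in its top, 6 mm deep, its floor lined in dark rubber. The point is the centre of the recess floor, 3 mm above the bench; x is one side of the plate, y the other, z up. For the bushing.
- nest_long_floor (a point): fixed plywood plate, 80 x 150 mm and 9 mm thick, screwed to the bench, with a rectangular recess of 58 mm (x) by 128 mm (y) in its top, 6 mm deep, its floor lined in dark rubber. The point is the centre of the recess floor, 3 mm above the bench; x is across the recess, y along it, z up. For the box section.
- nest_large_floor (a point): fixed plywood plate, 102 x 170 mm and 9 mm thick, screwed to the bench, with a rectangular recess of 80 mm (x) by 148 mm (y) in its top, 6 mm deep, its floor lined in dark rubber. The point is the centre of the recess floor, 3 mm above the bench; x is across the recess, y along it, z up. For the beech block.
- nest_small_floor (a point): fixed plywood plate, 86 x 92 mm and 9 mm thick, screwed to the bench, with a nearly square recess of 62 mm (x) by 68 mm (y) in its top, 6 mm deep, its floor lined in dark rubber. The point is the centre of the recess floor, 3 mm above the bench; x is across the recess, y along its slightly longer side, z up. For the vee block.
- screw_tin: bystander: open round grey tin of screws, 69 mm across, 55 mm high, standing loose just behind the work (another like it at the back by the wall plays no part); origin at the centre of its underside, z up.
- angle_bracket: bystander: aluminium angle, foot 40 mm (x) by 60 mm (y), one upright flange 50 mm high at its +y end, standing loose behind the work; origin at the centre of its underside, z up.
Things that resemble listed ones, but are neither listed nor needed, are in the scene too. Leave any red look-alike of the part that bears vee_block_centre alone. Leave any blue look-alike of the part that bears box_section_centre alone.

How it is judged:
At the end, for the whole second after the job is handed in: Each of the four pieces rests on the recess floor of its own nest, the right way up: centre within 15 mm of the recess centre seen from above, height within 3 mm of lying on the floor, tilt under 0.08 rad, at rest (horizontal distance between bushing_centre and nest_round_floor below 0.015 m and z of bushing_centre in the frame of nest_round_floor between 0.011 and 0.017 m and angle between each of bushing_centre, box_section_centre, beech_block_centre, vee_block_centre's own z axis and vertical below 0.08 rad and linear speed of each of bushing, box_section, beech_block, vee_block below 0.02 m/s and horizontal distance between box_section_centre and nest_long_floor below 0.015 m and z of box_section_centre in the frame of nest_long_floor between 0.012 and 0.018 m and horizontal distance between beech_block_centre and nest_large_floor below 0.015 m and z of beech_block_centre in the frame of nest_large_floor between 0.018 and 0.024 m and horizontal distance between vee_block_centre and nest_small_floor below 0.015 m and z of vee_block_centre in the frame of nest_small_floor between 0.017 and 0.023 m); the robot touches nothing.
It fails at once if a piece is dropped into its nest (enters it faster than 0.7 m/s) instead of being set down ((horizontal distance between bushing_centre and nest_round_floor below 0.03 m and z of bushing_centre in the frame of nest_round_floor below 0.026 m and linear speed of bushing above 0.7 m/s) or (horizontal distance between box_section_centre and nest_long_floor below 0.03 m and z of box_section_centre in the frame of nest_long_floor below 0.027 m and linear speed of box_section above 0.7 m/s) or (horizontal distance between beech_block_centre and nest_large_floor below 0.03 m and z of beech_block_centre in the frame of nest_large_floor below 0.033 m and linear speed of beech_block above 0.7 m/s) or (horizontal distance between vee_block_centre and nest_small_floor below 0.03 m and z of vee_block_centre in the frame of nest_small_floor below 0.032 m and linear speed of vee_block above 0.7 m/s)).
It fails at once if the screw tin is moved more than 30 mm (distance of screw_tin from where it was at the start of the episode above 0.03 m).
It fails at once if the angle bracket is moved more than 30 mm (distance of angle_bracket from where it was at the start of the episode above 0.03 m).
It also fails if it takes over 104 s, if anything falls off the work surface, if the arm or the gripper's body presses on something with over 40 N, if the wrist force passes 120 N, or if a joint passes its speed limit or range.

## Working session

There is one attempt and no reset: what is moved stays moved. The work goes in short steps, Python scripts to look and compute and a tool call to move; the robot and the scene stay as the last step left them, time stands still between calls to the robot, and variables do not carry over. Pictures are saved under pics/ and viewed, at most 14 in all, crops included, and the job is handed in when it is done.

Besides the shell and the picture viewer there is one more tool, called after ">>>" in YAML: its name, and indented under it one key for each argument. step_arm: Moves the arm, as the interface text tells. Its arguments: {"type":"object","properties":{"increments":{"type":"array","items":{"type":"array"}},"fingers":{"type":"number"},"grip_force":{"type":"number"}},"required":["increments"]}

```bash
mkdir -p pics; cat > h.py <<'E'
import numpy as np, cv2
from plant import r
def cal(n):
    c=r.calibration(n); f=210/np.tan(np.radians(c["fov_y"])/2)
    return dict(f=f,cx=c["cx"],cy=c["cy"],k1=c["k1"],R=np.array(c["R"]),t=np.array(c["t"]))
def ray(c,u,v):
    xd=np.array([(u-c["cx"])/c["f"],(v-c["cy"])/c["f"]]); x=xd.copy()
    for _ in range(20): x=xd/(1+c["k1"]*(x@x))
    return x
def onplane(c,u,v,z):
    x=ray(c,u,v); d=c["R"].T@np.array([x[0],x[1],1]); o=-c["R"].T@c["t"]
    return o+d*(z-o[2])/d[2]
def cloud(c,dep):
    v,u=np.mgrid[0:420,0:560]; xd=np.stack([(u-c["cx"])/c["f"],(v-c["cy"])/c["f"]],-1); x=xd.copy()
    for _ in range(15): x=xd/(1+c["k1"]*(x**2).sum(-1,keepdims=True))
    P=np.concatenate([x,np.ones_like(x[...,:1])],-1)*dep[...,None]
    return (P-c["t"])@c["R"]
def shot(n,name):
    c=cal(n); p,d=r.snapshot(n); cv2.imwrite(f"pics/{name}.png",cv2.cvtColor(p,cv2.COLOR_RGB2BGR)); np.savez(f"pics/{name}.npz",p=p,d=d,**c)
    return c,p,d
def load(name):
    z=np.load(f"pics/{name}.npz"); c={k:z[k] for k in ("f","cx","cy","k1","R","t")}; return c,z["p"],z["d"]
E
python3 - <<'E'
from h import *
for n in ("scene","side"):
    c,p,d=shot(n,n+"0"); print(n,-c["R"].T@c["t"],c["R"][2],c["f"],(d>0).mean())
s=r.get_state(); print(s)
E
```

```text
scene [-0.39650896 -1.1628789   1.08830332] [ 0.51834798  0.670271   -0.53108583] 529.5749270777897 0.9959183673469387
side [-0.14410628  1.3232876   0.62878853] [ 0.49827162 -0.78584986 -0.36628594] 515.4862144500444 0.996203231292517
{'clock': 0.1, 'q': array([-1.23418804,  0.68986786, -0.19451309,  1.5662269 ,  0.15734025,
        0.90253428, -0.21509529]), 'qd': array([-0.00139646, -0.00219268, -0.00151294, -0.00362697, -0.00047235,
       -0.00102534, -0.00135063]), 'joint_torque': array([-2.53367340e-03, -5.28494453e+01, -1.27122715e+00, -1.53836542e+01,
       -5.25160145e-02,  1.97277237e-03,  5.00743920e-05]), 'tool_pos': array([0.18626403, 0.59600428, 0.23801371]), 'eef_rot': array([ 1.50777389e-01,  9.88567400e-01, -8.19946673e-04, -4.25065288e-05]), 'contact_force': array([ 0.84282806,  0.67502167, -0.03609746]), 'moment': array([0.04206687, 0.0420031 , 0.03127373]), 'finger_force': 0.0, 'opening': 1.0047403205856535}
```

View pics/scene0.png

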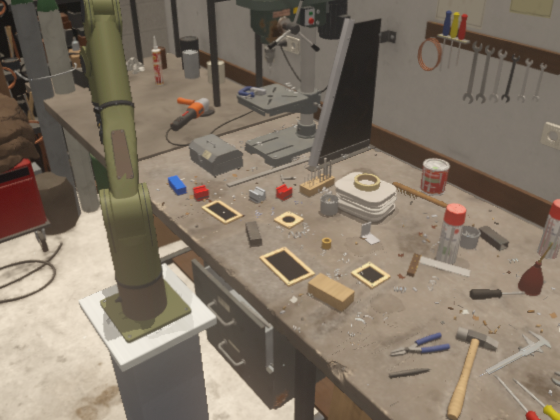

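View pics/side0.png

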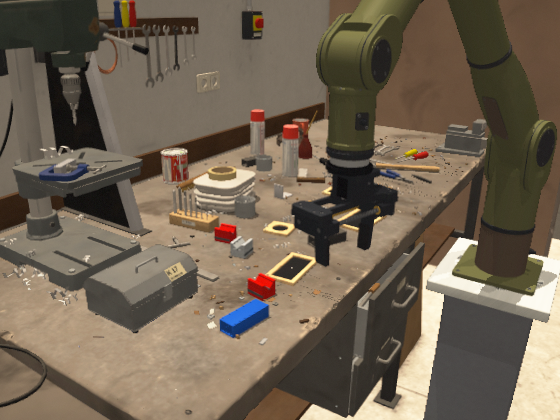

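Candidates in the scene view:
- **Vee block:** the bright grey one at (257,195). The red ones at (201,191) and (284,190) are look-alikes.
- **Box section:** the dark one at (254,233), among the nests. The blue one at (177,185) and the dark one at (492,237) by the wall are not it.
- **Bushing:** (327,243). The brass ring at (367,181) on the plates is not it.
- **Beech block:** (331,291). The wooden drill stand at (317,185) is not it.
- **Nests:** long (222,211), round (289,219), large (287,265), small (371,274).
- **Bystanders:** tin (329,205) and bracket (370,233).

Next I'll take a close crop and positions.

```bash
python3 - <<'E'
from h import *
c,p,d=load("scene0"); P=cloud(c,d)
cv2.imwrite("pics/crop0.png",cv2.resize(cv2.cvtColor(p[170:320,160:400],cv2.COLOR_RGB2BGR),None,fx=3.3,fy=3.3,interpolation=cv2.INTER_CUBIC)[:600,:800])
for n,u,v in [("vee",257,195),("box",254,233),("bush",327,243),("beech",331,291),("Nlong",222,211),("Nround",289,219),("Nlarge",287,265),("Nsmall",371,274),("tin",329,205),("brk",370,233),("redA",201,191),("redB",284,190),("blue",177,185),("rack",317,185),("plates",365,195)]:
    q=P[v-1:v+2,u-1:u+2].reshape(-1,3); print(n,np.median(q,0).round(3), onplane(c,u,v,0.009).round(3))
c=cal("wrist"); print(-c["R"].T@c["t"],c["R"].round(3),c["f"],r.get_state()["tool_pos"])
E
```

```text
vee [0.609 0.275 0.038] [0.636 0.314 0.009]
box [0.458 0.084 0.03 ] [0.475 0.108 0.009]
bush [ 0.623 -0.111  0.024] [ 0.638 -0.096  0.009]
beech [ 0.454 -0.315  0.042] [ 0.48  -0.288  0.009]
Nlong [0.466 0.303 0.004] [0.463 0.3   0.009]
Nround [0.634 0.106 0.006] [0.628 0.102 0.009]
Nlarge [ 0.458 -0.1    0.003] [ 0.454 -0.106  0.009]
Nsmall [ 0.641 -0.303  0.004] [ 0.636 -0.307  0.009]
tin [0.767 0.04  0.047] [0.81  0.083 0.009]
brk [ 0.802 -0.142  0.005] [ 0.798 -0.146  0.009]
redA [0.454 0.432 0.038] [0.477 0.478 0.009]
redB [0.717 0.237 0.035] [0.745 0.279 0.009]
blue [0.407 0.543 0.033] [0.424 0.581 0.009]
rack [0.844 0.193 0.036] [0.876 0.227 0.009]
plates [ 0.871 -0.045  0.091] [0.974 0.05  0.009]
[0.12215597 0.61612042 0.38367088] [[ 0.298  0.955 -0.003]
 [ 0.921 -0.286  0.266]
 [ 0.253 -0.081 -0.964]] 311.63773685402623 [0.18626403 0.59600428 0.23801371]
```

View pics/crop0.png

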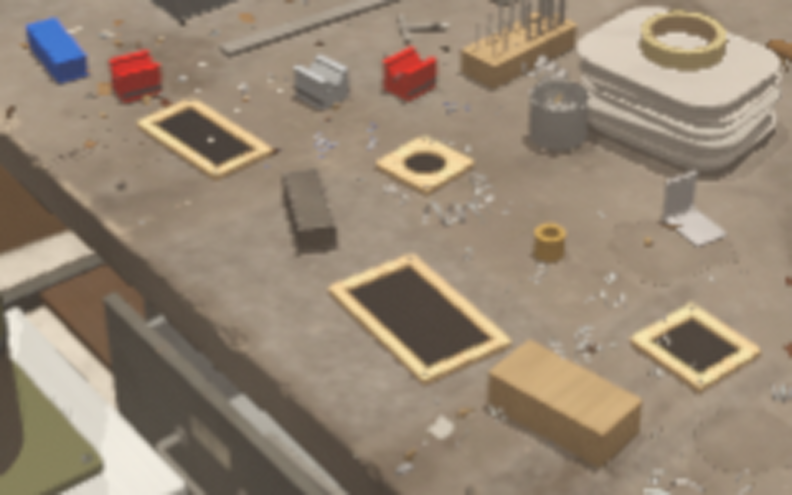

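The crop confirms the choices: bright vee block between the two red ones, dark box section between the nests, bushing and beech block as chosen. Now I'll measure the poses.

```bash
cat >> h.py <<'E'
def rectxy(xy):
    # robust: drop isolated points, rect in mm
    (cx,cy),(w,h),a=cv2.minAreaRect((xy*1000).astype(np.float32))
    if w>h: w,h,a=h,w,a+90   # a = direction of the short side, deg from x
    return round(cx,1),round(cy,1),round(w,1),round(h,1),round((a+90)%180-90,1)
OBJ=dict(vee=(.61,.275,.028,.045,.06),box=(.46,.08,.024,.034,.08),bush=(.623,-.115,.020,.032,.04),beech=(.455,-.315,.036,.047,.1),
 tin=(.775,.05,.045,.065,.06),brk=(.80,-.14,.04,.06,.06))
NEST=dict(long=(.465,.303,.11),round=(.63,.105,.07),large=(.457,-.102,.12),small=(.64,-.304,.075))
def measure(c,p,d,which=None):
    P=cloud(c,d); hsv=cv2.cvtColor(p,cv2.COLOR_RGB2HSV); x,y,z=np.moveaxis(P,-1,0)
    for n,(ox,oy,a,b,R) in OBJ.items():
        if which and n not in which: continue
        m=((np.hypot(x-ox,y-oy)<R)&(z>a)&(z<b)&(d>0)).astype(np.uint8)
        if m.sum()<15: continue
        k,l,st,_=cv2.connectedComponentsWithStats(m,connectivity=8); i=1+st[1:,4].argmax(); q=P[l==i]
        print(n,len(q),"z",np.median(q[:,2]).round(4),rectxy(q[:,:2]))
    for n,(ox,oy,R) in NEST.items():
        if which and n not in which: continue
        near=(np.hypot(x-ox,y-oy)<R)&(d>0)
        m=(near&(hsv[...,1]>60)&(hsv[...,2]>150)&(z<.02)).astype(np.uint8)
        if m.sum()<30: continue
        k,l,st,_=cv2.connectedComponentsWithStats(m,connectivity=8); i=1+st[1:,4].argmax()
        uv=np.argwhere(l==i)[:,::-1]; zt=np.median(z[l==i]); Q=np.array([onplane(c,u,v,.009)[:2] for u,v in uv])
        fl=near&(hsv[...,2]<90)&(np.hypot(x-ox,y-oy)<.03)
        print("N"+n,len(Q),"ztop",zt.round(4),rectxy(Q),"zfloor",np.median(z[fl]).round(4) if fl.sum() else None)
E
python3 - <<'E'
from h import *
measure(*load("scene0"))
E
```

```text
vee 88 z 0.0359 (622.9, 297.7, 50.6, 63.1, -5.3)
box 194 z 0.0303 (465.0, 101.4, 41.1, 115.7, -25.9)
bush 44 z 0.0256 (627.2, -101.6, 27.6, 32.5, -42.8)
beech 630 z 0.0416 (464.1, -298.6, 69.7, 134.2, 11.1)
tin 112 z 0.0527 (793.0, 61.5, 72.0, 85.9, 83.2)
brk 28 z 0.0465 (785.9, -134.5, 10.0, 44.7, 84.8)
Nlong 341 ztop 0.0076 (459.5, 313.3, 106.0, 178.6, 4.9) zfloor 0.004
Nround 347 ztop 0.0068 (617.7, 101.4, 121.8, 140.4, -47.0) zfloor 0.0043
Nlarge 565 ztop 0.0078 (452.8, -108.5, 125.4, 201.4, 1.1) zfloor 0.0034
Nsmall 383 ztop 0.0075 (635.9, -306.5, 96.2, 105.9, 1.4) zfloor 0.0036
```

>>> step_arm:
  increments:
    - [[4.5,-2,3],[0,0,0]]
    - [[4.5,-2,3],[0,0,0]]
    - [[4.5,-2,2],[0,0,0]]
    - [[4,-2,2],[0,0,0]]
    - [[4,-2,0],[0,0,0]]
    - [[4,-2,0],[0,0,0]]
    - [[4,-2,0],[0,0,0]]
    - [[3,-2,0],[0,0,0]]
    - [[2,-2,0],[0,0,0]]
    - [[0,0,0],[0,0,0]]

```text
clock: 1.1
tool_pos: [0.5213, 0.4177, 0.3286]
eef_rot: [0.155, 0.988, -0.002, 0.001]
contact_force: [-0.3, -0.3, 1.1]
opening: 0.999
finger_force: 0.0
```

```bash
python3 - <<'E'
from h import *
a=shot("wrist","w1"); measure(*a); c=a[0]; print(-c["R"].T@c["t"],c["R"][2])
E
```

```text
vee 389 z 0.0358 (640.6, 300.6, 16.9, 50.0, 7.5)
box 2122 z 0.0299 (467.3, 98.5, 40.7, 110.8, -25.6)
Nlong 7440 ztop 0.0 (477.8, 296.9, 183.8, 215.8, -33.3) zfloor 0.0032
Nround 735 ztop 0.0004 (586.2, 115.4, 52.4, 100.1, 19.1) zfloor 0.0038
Nlarge 266 ztop 0.004 (480.9, -16.9, 20.3, 69.2, 71.5) zfloor None
[0.45702934 0.43878696 0.47409079] [ 0.25447794 -0.08625225 -0.96322455]
```

View pics/w1.png

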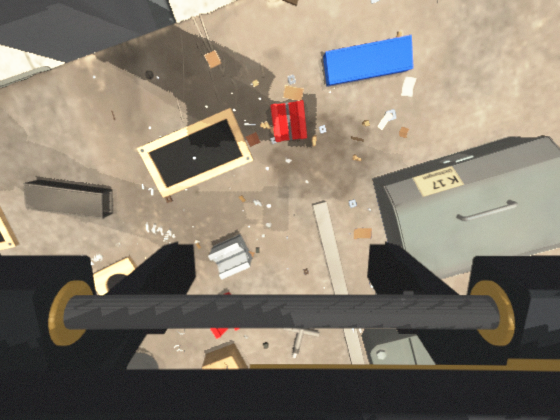

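The wrist view shows the long nest at (195,153), the vee block at (230,255), the box section at (70,197) and the round nest at (117,280). The nest mask leaks into bright bench, so I'll gate it by height.

```bash
sed -i 's/(hsv\[...,2\]>150)&(z<.02)/(hsv[...,2]>110)\&(z>.0055)\&(z<.013)/; s/vee=(.61,.275,.028,.045,.06)/vee=(.62,.29,.016,.045,.055)/' h.py; python3 - <<'E'
from h import *
measure(*load("w1"));print(); measure(*load("scene0"))
c,p,d=load("w1");P=cloud(c,d); print(P[100:110,420:430].std((0,1)),P[300:310,200:210].reshape(-1,3)[:2], P[195:199,150:154,2])
E
```

```text
vee 1058 z 0.0322 (626.9, 298.9, 44.4, 50.7, 7.2)
box 2122 z 0.0299 (467.3, 98.5, 40.7, 110.8, -25.6)
Nlong 665 ztop 0.0087 (458.9, 339.0, 75.6, 78.7, -85.5) zfloor 0.0032
Nround 47 ztop 0.0087 (601.2, 125.2, 19.7, 37.7, 31.5) zfloor 0.0038
Nlarge 112 ztop 0.008 (483.4, -25.0, 13.5, 55.4, 85.9) zfloor None

vee 144 z 0.0322 (622.9, 297.6, 50.6, 70.8, -5.3)
box 194 z 0.0303 (465.0, 101.4, 41.1, 115.7, -25.9)
bush 44 z 0.0256 (627.2, -101.6, 27.6, 32.5, -42.8)
beech 630 z 0.0416 (464.1, -298.6, 69.7, 134.2, 11.1)
tin 112 z 0.0527 (793.0, 61.5, 72.0, 85.9, 83.2)
brk 28 z 0.0465 (785.9, -134.5, 10.0, 44.7, 84.8)
Nlong 179 ztop 0.009 (457.2, 305.1, 88.6, 164.0, 5.5) zfloor 0.004
Nround 185 ztop 0.0091 (626.1, 103.5, 85.4, 94.7, -78.9) zfloor 0.0043
Nlarge 377 ztop 0.0091 (450.1, -104.4, 108.1, 175.7, -3.1) zfloor 0.0034
Nsmall 249 ztop 0.0086 (630.5, -305.0, 93.1, 98.4, 0.5) zfloor 0.0036
[0.00407202 0.00406916 0.00086183] [[0.4910793  0.4067128  0.40666911]
 [0.49063409 0.40743009 0.40769652]] [[ 2.65164638e-04  6.74716934e-04  6.44519715e-04 -1.52376398e-04]
 [-7.04519853e-05  1.13514276e-03 -9.47413096e-04 -1.50316888e-03]
 [-4.24745699e-04 -8.72806103e-04  1.07292077e-03 -5.30030434e-04]
 [ 9.83753916e-04  1.66427510e-03  3.25290839e-04  2.16487703e-03]]
```

>>> step_arm:
  increments:
    - [[-0.5,-4,0],[0,0,-1.5]]
    - [[-0.5,-4,0],[0,0,-1.5]]
    - [[-0.5,-4,0],[0,0,-1.5]]
    - [[-0.5,-4,0],[0,0,-1.5]]
    - [[0,-4,0],[0,0,-1.5]]
    - [[0,-4,0],[0,0,-1.5]]
    - [[0,-4,0],[0,0,-1.5]]
    - [[0,-4,0],[0,0,-1.5]]
    - [[0,-4,0],[0,0,-1.5]]
    - [[0,0,0],[0,0,0]]

```text
clock: 2.15
tool_pos: [0.4959, 0.0581, 0.3295]
eef_rot: [0.27, 0.963, -0.002, -0.0]
contact_force: [0.6, 0.4, 0.2]
opening: 0.999
finger_force: 0.0
```

```bash
sed -i 's/(near&(hsv\[...,1\]>60)&(hsv\[...,2\]>110)&/(near\&/' h.py; python3 - <<'E'
from h import *
measure(*load("w1"));print();shot("wrist","w2"); measure(*load("w2"))
E
```

```text
vee 1058 z 0.0322 (626.9, 298.9, 44.4, 50.7, 7.2)
box 2122 z 0.0299 (467.3, 98.5, 40.7, 110.8, -25.6)
Nlong 2194 ztop 0.0087 (462.6, 301.4, 80.1, 151.2, 4.6) zfloor 0.0032
Nround 604 ztop 0.0092 (601.8, 97.5, 35.5, 85.7, 20.5) zfloor 0.0038
Nlarge 292 ztop 0.009 (489.0, -21.9, 25.5, 61.3, 58.9) zfloor None

vee 1507 z 0.032 (627.0, 297.8, 45.1, 51.1, 7.0)
box 2297 z 0.0296 (467.7, 99.2, 39.9, 109.8, -25.9)
bush 143 z 0.0272 (625.7, -98.8, 21.7, 30.5, -29.9)
beech 919 z 0.042 (459.7, -258.9, 48.7, 62.8, -80.3)
tin 357 z 0.0525 (808.9, 44.8, 52.0, 68.7, -38.9)
Nlong 2839 ztop 0.0084 (462.7, 300.3, 80.8, 151.6, 4.5) zfloor 0.0029
Nround 1652 ztop 0.0086 (631.3, 102.5, 77.8, 87.6, -81.6) zfloor 0.0031
Nlarge 2390 ztop 0.0087 (453.5, -104.3, 102.1, 171.7, -4.3) zfloor 0.0033
Nsmall 521 ztop 0.0091 (657.8, -304.8, 43.5, 98.8, 2.8) zfloor 0.0035
```

>>> step_arm:
  increments:
    - [[0,-4,0],[0,0,-1.5]]
    - [[0,-4,0],[0,0,-1.5]]
    - [[0,-4,0],[0,0,-1.5]]
    - [[0,-4,0],[0,0,-1.5]]
    - [[0,-4,0],[0,0,-1.5]]
    - [[0,-4,0],[0,0,-1.5]]
    - [[0,-4,0],[0,0,-1.5]]
    - [[0,0,0],[0,0,-1.5]]
    - [[0,0,0],[0,0,0]]
    - [[0,0,0],[0,0,0]]

```text
clock: 3.2
tool_pos: [0.4977, -0.2137, 0.3295]
eef_rot: [0.363, 0.932, 0.001, -0.0]
contact_force: [0.6, -0.8, -0.7]
opening: 1.003
finger_force: 0.0
```

```bash
python3 - <<'E'
from h import *
shot("wrist","w3"); measure(*load("w3"))
E
```

```text
box 314 z 0.0293 (470.9, 61.2, 14.2, 52.3, -41.8)
bush 290 z 0.0273 (629.6, -103.3, 31.1, 31.1, 79.9)
beech 3851 z 0.0417 (467.6, -300.9, 63.0, 130.5, 10.9)
tin 248 z 0.0496 (776.1, 38.8, 18.3, 58.6, 56.7)
brk 98 z 0.0496 (786.2, -136.9, 4.1, 39.4, 81.7)
Nround 2532 ztop 0.0084 (631.4, 101.0, 79.6, 90.1, -81.8) zfloor 0.0029
Nlarge 3036 ztop 0.0086 (453.7, -105.3, 102.4, 169.2, -4.1) zfloor 0.0031
Nsmall 1281 ztop 0.0086 (634.8, -305.1, 86.9, 95.6, 0.7) zfloor 0.0032
```

View pics/w3.png

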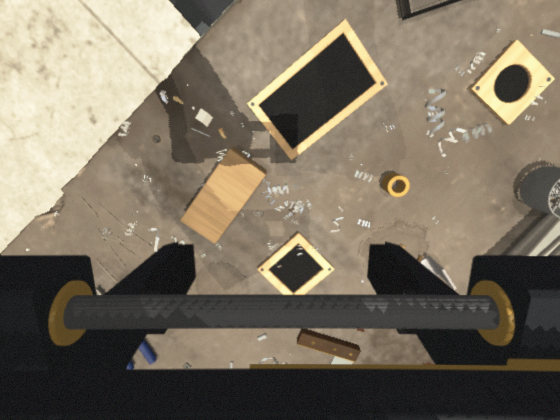

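The measurements agree across views: object tops, plate tops at 9 mm, floors at 3 mm and all sizes match the text. The w3 picture shows the beech block (223,197), bushing (399,186), large nest (318,92), small nest (297,263) and round nest (513,82). I'll take the beech block first.

>>> step_arm:
  increments:
    - [[-0.5,-1.45,-3.5],[0,0,-5.3]]
    - [[-0.5,-1.45,-3.5],[0,0,-5.3]]
    - [[-0.5,-1.45,-3.5],[0,0,-5.3]]
    - [[-0.5,-1.45,-3.5],[0,0,-5.3]]
    - [[-0.5,-1.45,-3.5],[0,0,-5.3]]
    - [[-0.5,-1.45,-3.5],[0,0,-5.3]]
    - [[0,0,0],[0,0,0]]
    - [[0,0,0],[0,0,0]]
    - [[0,0,0],[0,0,0]]
    - [[0,0,0],[0,0,0]]
  fingers: 1
  grip_force: 30

```text
clock: 4.25
tool_pos: [0.4685, -0.3032, 0.1215]
eef_rot: [0.605, 0.796, 0.001, 0.002]
contact_force: [-0.5, -0.4, 0.2]
opening: 0.996
finger_force: 0.0
```

```bash
cat >> h.py <<'E'
def yaw():
    x,y,z,w=r.get_state()["eef_rot"]; return np.degrees(np.arctan2(y*y-x*x+w*w-z*z,2*(x*y-z*w)))
def pose():
    s=r.get_state(); q=s["eef_rot"]; print("tcp",(np.array(s["tool_pos"])*1000).round(1),"yaw",yaw().round(2),"tilt",np.degrees(2*np.hypot(q[2],q[3])).round(2),"q",np.round(s["q"],2),"F",np.round(s["contact_force"],1))
E
python3 - <<'E'
from h import *
pose()
shot("wrist","w4"); measure(*load("w4"))
for n,w,(u,v) in (("round","w3",(513,82)),("small","w3",(297,263))):
    c,p,d=load(w); g=cv2.cvtColor(p,cv2.COLOR_RGB2GRAY); k,l,st,ce=cv2.connectedComponentsWithStats((g<45).astype(np.uint8)); i=l[v,u]
    ct=max(cv2.findContours((l==i).astype(np.uint8),0,1)[0],key=cv2.contourArea)[:,0]; print(n,i,rectxy(np.array([onplane(c,*t,.009)[:2] for t in ct])))
E
```

```text
tcp [ 468.5 -303.2  121.5] yaw 15.52 tilt 0.21 q [ 0.46  0.77  0.06  1.88 -0.09  0.49  0.85] F [-0.5 -0.4  0.2]
beech 13549 z 0.0417 (468.1, -301.0, 62.1, 130.0, 10.9)
Nlarge 3651 ztop 0.0085 (449.5, -162.3, 57.8, 102.5, 85.9) zfloor None
Nsmall 2615 ztop 0.0087 (633.7, -286.2, 60.1, 93.2, -82.1) zfloor 0.0033
round 0 (565.3, -244.9, 580.5, 937.3, -42.5)
small 0 (565.3, -244.9, 580.5, 937.3, -42.5)
```

>>> step_arm:
  increments:
    - [[0,0.1,-1],[0,0,-2.3]]
    - [[0,0.1,-2],[0,0,-2.3]]
    - [[0,0,-2.5],[0,0,0]]
    - [[0,0,-2.5],[0,0,0]]
    - [[0,0,-1.6],[0,0,0]]
    - [[0,0,-1],[0,0,0]]
    - [[0,0,0],[0,0,0]]
    - [[0,0,0],[0,0,0]]
    - [[0,0,0],[0,0,0]]
    - [[0,0,0],[0,0,0]]

```text
clock: 5.3
tool_pos: [0.4673, -0.3023, 0.0145]
eef_rot: [0.638, 0.77, 0.0, 0.001]
contact_force: [-0.1, 0.3, 0.6]
opening: 1.002
finger_force: 0.0
```

>>> step_arm:
  increments:
    - [[0,0,0],[0,0,0]]
    - [[0,0,0],[0,0,0]]
    - [[0,0,0],[0,0,0]]
    - [[0,0,0],[0,0,0]]
    - [[0,0,0],[0,0,0]]
    - [[0,0,0],[0,0,0]]
    - [[0,0,0],[0,0,0]]
    - [[0,0,1],[0,0,0]]
    - [[0,0,2],[0,0,0]]
    - [[0,0,2],[0,0,0]]
  fingers: 0

```text
clock: 6.3
tool_pos: [0.466, -0.3015, 0.064]
eef_rot: [0.638, 0.77, -0.0, -0.001]
contact_force: [0.2, 0.4, -2.6]
opening: 0.699
finger_force: 30.0
```

```bash
python3 - <<'E'
from h import *
pose(); print(r.get_state()["opening"],r.get_state()["finger_force"])
for n,w,(u,v) in (("round","w3",(513,82)),("small","w3",(297,263))):
    c,p,d=load(w); g=cv2.cvtColor(p,cv2.COLOR_RGB2GRAY); print(g[v-3:v+3:2,u-3:u+3:2].ravel());m=(g<60).astype(np.uint8)
    k,l,st,ce=cv2.connectedComponentsWithStats(m); i=l[v,u]
    if i==0: continue
    ct=max(cv2.findContours((l==i).astype(np.uint8),0,1)[0],key=cv2.contourArea)[:,0]; print(n,i,rectxy(np.array([onplane(c,*t,.009)[:2] for t in ct])))
E
```

```text
tcp [ 466.  -301.5   64. ] yaw 10.75 tilt 0.11 q [ 0.46  0.87  0.06  1.91 -0.13  0.37  0.8 ] F [ 0.2  0.4 -2.6]
0.6992933498807693 29.999884413555264
[47 37 46 43 44 44 47 46 45]
round 9 (626.7, 100.1, 42.8, 45.2, 28.7)
[49 51 45 40 44 44 47 44 45]
small 21 (634.7, -307.3, 56.8, 62.4, 0.9)
```

>>> step_arm:
  increments:
    - [[-0.2,2.5,0],[0,0,-2.5]]
    - [[-0.2,3.5,0],[0,0,-2.5]]
    - [[-0.2,3.5,0],[0,0,-2.5]]
    - [[-0.2,3.5,0],[0,0,-2.5]]
    - [[-0.2,3.5,0],[0,0,-2.5]]
    - [[-0.2,3,0],[0,0,-2.5]]
    - [[0,0,0],[0,0,0]]
    - [[0,0,0],[0,0,0]]
    - [[0,0,0],[0,0,0]]
    - [[0,0,0],[0,0,0]]

```text
clock: 7.3
tool_pos: [0.4548, -0.1084, 0.0637]
eef_rot: [0.734, 0.68, -0.0, 0.001]
contact_force: [-0.1, 0.0, -2.0]
opening: 0.703
finger_force: 30.0
```

```bash
python3 - <<'E'
from h import *
pose()
OBJ["beech"]=(.4537,-.105,.05,.105,.1)
shot("wrist","w5"); measure(*load("w5"),which=("beech","large"))
E
```

```text
tcp [ 454.8 -108.4   63.7] yaw -4.37 tilt 0.07 q [ 0.08  0.83  0.08  2.17 -0.39  0.16  0.45] F [-0.1  0.  -2. ]
beech 29145 z 0.0917 (457.7, -78.2, 71.1, 95.1, 85.5)
Nlarge 4067 ztop 0.0087 (457.8, -46.5, 51.2, 102.2, 85.8) zfloor 0.1641
```

>>> step_arm:
  increments:
    - [[-0.1,0.2,-0.8],[0,0,0]]
    - [[0,0,-0.8],[0,0,0]]
    - [[0,0,-0.8],[0,0,0]]
    - [[0,0,-0.6],[0,0,0]]
    - [[0,0,0],[0,0,0]]
    - [[0,0,0],[0,0,0]]
    - [[0,0,0],[0,0,0]]
    - [[0,0,0],[0,0,0]]
    - [[0,0,0],[0,0,0]]
    - [[0,0,0],[0,0,0]]

```text
clock: 8.35
tool_pos: [0.4539, -0.1049, 0.0338]
eef_rot: [0.733, 0.68, 0.0, 0.0]
contact_force: [0.4, 0.1, -3.5]
opening: 0.699
finger_force: 30.0
```

```bash
python3 - <<'E'
from h import *
pose()
E
```

```text
tcp [ 453.9 -104.9   33.8] yaw -4.24 tilt 0.03 q [ 0.1   0.89  0.04  2.18 -0.4   0.08  0.46] F [ 0.4  0.1 -3.5]
```

>>> step_arm:
  increments:
    - [[0.5,-0.1,-0.3],[0,0,0]]
    - [[0,0,-0.3],[0,0,0]]
    - [[0,0,-0.2],[0,0,0]]
    - [[0,0,-0.2],[0,0,0]]
    - [[0,0,0],[0,0,0]]
    - [[0,0,0],[0,0,0]]
    - [[0,0,0],[0,0,0]]
    - [[0,0,0],[0,0,0]]
    - [[0,0,0],[0,0,0]]
    - [[0,0,0],[0,0,0]]

```text
clock: 9.35
tool_pos: [0.4587, -0.1059, 0.0236]
eef_rot: [0.733, 0.68, 0.0, 0.0]
contact_force: [1.0, 0.4, -2.2]
opening: 0.699
finger_force: 30.0
```

```bash
python3 - <<'E'
from h import *
pose()
E
```

```text
tcp [ 458.7 -105.9   23.6] yaw -4.25 tilt 0.01 q [ 0.11  0.91  0.04  2.16 -0.4   0.07  0.46] F [ 1.   0.4 -2.2]
```

Joint 6 has enough margin. I'll lower the last 6 mm, release, and rise with the fingers partly open.

>>> step_arm:
  increments:
    - [[0,0,-0.2],[0,0,0]]
    - [[0,0,-0.2],[0,0,0]]
    - [[0,0,-0.2],[0,0,0]]
    - [[0,0,0],[0,0,0]]
    - [[0,0,0],[0,0,0]]
    - [[0,0,0],[0,0,0]]
    - [[0,0,0],[0,0,0]]
    - [[0,0,0],[0,0,0]]
    - [[0,0,0],[0,0,0]]
    - [[0,0,0],[0,0,0]]

```text
clock: 10.35
tool_pos: [0.4587, -0.1059, 0.0176]
eef_rot: [0.733, 0.68, 0.0, 0.0]
contact_force: [0.4, 1.2, -1.5]
opening: 0.702
finger_force: 30.0
```

```bash
python3 - <<'E'
from h import *
pose()
E
```

```text
tcp [ 458.7 -105.9   17.6] yaw -4.25 tilt 0.01 q [ 0.11  0.92  0.03  2.16 -0.41  0.06  0.46] F [ 0.4  1.2 -1.5]
```

>>> step_arm:
  increments:
    - [[0,0,0],[0,0,0]]
    - [[0,0,0],[0,0,0]]
    - [[0,0,0],[0,0,0]]
    - [[0,0,0],[0,0,0]]
    - [[0,0,0],[0,0,0]]
    - [[0,0,0],[0,0,0]]
    - [[0,0,1],[0,0,0]]
    - [[0,0,2],[0,0,0]]
    - [[0,0,3],[0,0,0]]
    - [[0,0,4],[0,0,0]]
  fingers: 0.95

```text
clock: 11.35
tool_pos: [0.4578, -0.1056, 0.1184]
eef_rot: [0.733, 0.68, -0.001, -0.001]
contact_force: [0.7, 0.4, 0.1]
opening: 0.952
finger_force: 0.0
```

>>> step_arm:
  increments:
    - [[2,-0.5,1],[0,0,0]]
    - [[3,0,1],[0,0,0]]
    - [[3,0,0],[0,0,0]]
    - [[3,0,0],[0,0,0]]
    - [[3,0,0],[0,0,0]]
    - [[2.5,0,0],[0,0,0]]
    - [[0,0,0],[0,0,0]]
    - [[0,0,0],[0,0,0]]
    - [[0,0,0],[0,0,0]]
    - [[0,0,0],[0,0,0]]

```text
clock: 12.35
tool_pos: [0.6223, -0.1111, 0.1378]
eef_rot: [0.733, 0.68, -0.0, -0.001]
contact_force: [-0.3, 0.7, 0.9]
opening: 0.95
finger_force: 0.0
```

```bash
python3 - <<'E'
from h import *
pose()
OBJ["beech"]=(.4537,-.105,.03,.06,.1)
shot("wrist","w6"); measure(*load("w6"))
E
```

```text
tcp [ 622.3 -111.1  137.8] yaw -4.3 tilt 0.08 q [-0.05  0.84  0.29  1.64 -0.34  0.71  0.33] F [-0.3  0.7  0.9]
box 420 z 0.0293 (453.6, 46.0, 11.2, 28.1, 89.5)
bush 768 z 0.0275 (630.6, -102.6, 31.6, 31.6, -58.0)
beech 11926 z 0.0445 (460.0, -104.8, 64.0, 129.7, -4.6)
brk 438 z 0.049 (786.3, -135.9, 4.7, 41.4, 83.1)
Nlarge 3732 ztop 0.0085 (455.5, -89.8, 104.0, 139.0, -4.4) zfloor None
Nsmall 1306 ztop 0.0089 (635.7, -272.4, 35.3, 86.9, 85.9) zfloor 0.0034
```

View pics/w6.png

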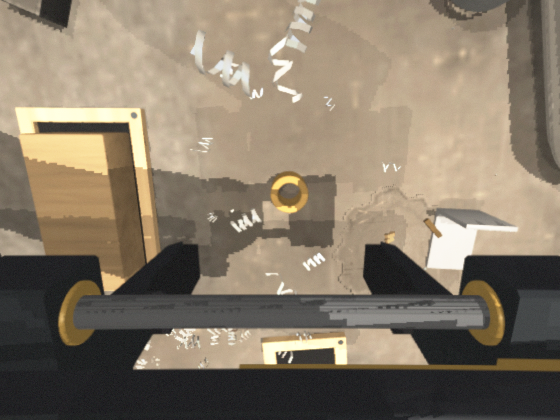

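The beech block sits in the large nest, its top at 44.5 mm and 6 mm off centre. The bushing shows at (289,192), midway between the fingers. I'll grasp it now.

>>> step_arm:
  increments:
    - [[0.4,0.4,-2],[0,0,0]]
    - [[0.4,0.45,-2.5],[0,0,0]]
    - [[0,0,-2.5],[0,0,0]]
    - [[0,0,-2.5],[0,0,0]]
    - [[0,0,-2],[0,0,0]]
    - [[0,0,-1.25],[0,0,0]]
    - [[0,0,0],[0,0,0]]
    - [[0,0,0],[0,0,0]]
    - [[0,0,0],[0,0,0]]
    - [[0,0,0],[0,0,0]]
  fingers: 0.85

```text
clock: 13.4
tool_pos: [0.6325, -0.1026, 0.0112]
eef_rot: [0.733, 0.68, 0.001, 0.001]
contact_force: [0.2, -0.5, 0.2]
opening: 0.851
finger_force: 0.0
```

>>> step_arm:
  increments:
    - [[0,0,0],[0,0,0]]
    - [[0,0,0],[0,0,0]]
    - [[0,0,0],[0,0,0]]
    - [[0,0,0],[0,0,0]]
    - [[0,0,0],[0,0,0]]
    - [[0,0,0],[0,0,0]]
    - [[0,0,0],[0,0,0]]
    - [[0,0,0],[0,0,0]]
    - [[0,0,0],[0,0,0]]
    - [[0,0,0],[0,0,0]]
  fingers: 0
  grip_force: 15

```text
clock: 14.4
tool_pos: [0.6316, -0.1024, 0.01]
eef_rot: [0.733, 0.68, -0.0, -0.0]
contact_force: [-0.6, -0.4, -0.1]
opening: 0.355
finger_force: 15.0
```

>>> step_arm:
  increments:
    - [[0,0,1.5],[0,0,0]]
    - [[0,0,2.5],[0,0,0]]
    - [[0,2,0],[0,0,0]]
    - [[0,3.5,0],[0,0,0]]
    - [[0,3.5,0],[0,0,0]]
    - [[0,3.5,0],[0,0,0]]
    - [[0,2.5,0],[0,0,0]]
    - [[0,0,0],[0,0,0]]
    - [[0,0,0],[0,0,0]]
    - [[0,0,0],[0,0,0]]

```text
clock: 15.4
tool_pos: [0.6321, 0.0454, 0.0508]
eef_rot: [0.734, 0.68, -0.0, 0.001]
contact_force: [-0.8, 0.6, 0.0]
opening: 0.355
finger_force: 15.0
```

```bash
python3 - <<'E'
from h import *
pose()
OBJ["bush"]=(.63,.05,.06,.09,.1)
c,p,d=shot("wrist","w7"); measure(c,p,d,which=("bush","round","vee","tin"))
g=cv2.cvtColor(p,cv2.COLOR_RGB2GRAY);P=cloud(c,d)
m=((g<70)&(np.hypot(P[...,0]-.631,P[...,1]-.102)<.04)&(P[...,2]<.008)).astype(np.uint8); k,l,st,ce=cv2.connectedComponentsWithStats(m); i=1+st[1:,4].argmax(); print(st[i],rectxy(P[l==i][:,:2]))
E
```

```text
tcp [632.1  45.4  50.8] yaw -4.37 tilt 0.11 q [-0.29  0.97  0.27  1.67 -0.43  0.55  0.16] F [-0.8  0.6  0. ]
bush 5039 z 0.0689 (632.2, 48.0, 27.0, 63.4, 78.5)
tin 1576 z 0.0502 (762.4, 59.1, 14.7, 52.9, 3.2)
Nround 12588 ztop 0.0087 (631.8, 102.5, 77.9, 86.4, -81.4) zfloor 0.0031
[ 226   99   81   83 5260] (627.9, 101.7, 48.7, 48.8, -3.2)
```

View pics/w7.png

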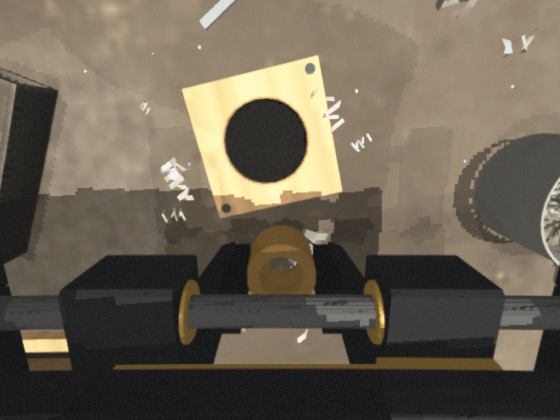

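The recess centre is at pixel (266,140), world (628,102). The bushing is held upright.

>>> step_arm:
  increments:
    - [[-0.1,1.5,0],[0,0,0]]
    - [[-0.1,2,0],[0,0,0]]
    - [[-0.1,1.5,0],[0,0,0]]
    - [[-0.1,0.65,0],[0,0,0]]
    - [[0,0,-0.8],[0,0,0]]
    - [[0,0,-1],[0,0,0]]
    - [[0,0,-0.8],[0,0,0]]
    - [[0,0,0],[0,0,0]]
    - [[0,0,0],[0,0,0]]
    - [[0,0,0],[0,0,0]]

```text
clock: 16.45
tool_pos: [0.628, 0.1036, 0.0243]
eef_rot: [0.733, 0.68, 0.0, 0.0]
contact_force: [-0.4, -0.1, -0.5]
opening: 0.353
finger_force: 15.0
```

```bash
python3 - <<'E'
from h import *
pose()
E
```

```text
tcp [628.  103.6  24.3] yaw -4.28 tilt 0.03 q [-0.38  1.02  0.27  1.67 -0.46  0.52  0.1 ] F [-0.4 -0.1 -0.5]
```

>>> step_arm:
  increments:
    - [[0,-0.1,-0.4],[0,0,0]]
    - [[0,0,-0.3],[0,0,0]]
    - [[0,0,-0.2],[0,0,0]]
    - [[0,0,-0.2],[0,0,0]]
    - [[0,0,0],[0,0,0]]
    - [[0,0,0],[0,0,0]]
    - [[0,0,0],[0,0,0]]
    - [[0,0,0],[0,0,0]]
    - [[0,0,0],[0,0,0]]
    - [[0,0,0],[0,0,0]]

```text
clock: 17.45
tool_pos: [0.6277, 0.1031, 0.0131]
eef_rot: [0.733, 0.68, 0.0, 0.0]
contact_force: [-0.2, -0.3, 0.0]
opening: 0.354
finger_force: 15.0
```

>>> step_arm:
  increments:
    - [[0,0,0],[0,0,0]]
    - [[0,0,0],[0,0,0]]
    - [[0,0,0],[0,0,0]]
    - [[0,0,0],[0,0,0]]
    - [[0,0,0],[0,0,0]]
    - [[0,0,0.5],[0,0,0]]
    - [[0,0,1.5],[0,0,0]]
    - [[0,0,3],[0,0,0]]
    - [[0,0,4],[0,0,0]]
    - [[0,0,4],[0,0,0]]
  fingers: 0.6

```text
clock: 18.45
tool_pos: [0.6276, 0.103, 0.1454]
eef_rot: [0.733, 0.68, 0.0, 0.0]
contact_force: [0.7, -0.2, -0.6]
opening: 0.601
finger_force: 0.0
```

>>> step_arm:
  increments:
    - [[0,3,0],[0,0,1.9]]
    - [[0,4,0],[0,0,1.9]]
    - [[0,4,0],[0,0,1.9]]
    - [[0,4,0],[0,0,1.9]]
    - [[0,3,0],[0,0,1.9]]
    - [[0,1.2,0],[0,0,1.9]]
    - [[0,0,0],[0,0,0]]
    - [[0,0,0],[0,0,0]]
    - [[0,0,0],[0,0,0]]
    - [[0,0,0],[0,0,0]]
  fingers: 0.8

```text
clock: 19.45
tool_pos: [0.6283, 0.2926, 0.1433]
eef_rot: [0.663, 0.749, -0.0, 0.0]
contact_force: [0.9, 0.2, 0.1]
opening: 0.795
finger_force: 0.0
```

```bash
python3 - <<'E'
from h import *
pose()
OBJ["bush"]=(.63,.1,.025,.04,.03)
shot("wrist","w8"); measure(*load("w8"),which=("vee","bush","long","round")); OBJ["bush"]=(.63,.1,.025,.04,.03)
shot("scene","s1");measure(*load("s1"),which=("bush","round","tin","brk"))
E
```

```text
tcp [628.3 292.6 143.3] yaw 6.97 tilt 0.07 q [-0.67  0.92  0.36  1.43 -0.38  0.85 -0.08] F [0.9 0.2 0.1]
vee 3175 z 0.0335 (627.7, 298.6, 44.1, 50.5, 7.4)
Nlong 6575 ztop 0.0085 (463.6, 301.1, 82.1, 150.7, 4.4) zfloor 0.0031
Nround 1581 ztop 0.0089 (628.2, 126.3, 36.1, 86.9, -83.0) zfloor 0.0034
bush 43 z 0.0303 (621.8, 99.6, 29.4, 37.7, -38.9)
tin 111 z 0.052 (790.0, 64.2, 71.4, 81.6, -80.2)
brk 31 z 0.0463 (782.2, -135.1, 14.5, 40.4, -85.0)
Nround 175 ztop 0.0086 (632.6, 103.5, 83.7, 103.0, -82.6) zfloor None
```

View pics/w8.png

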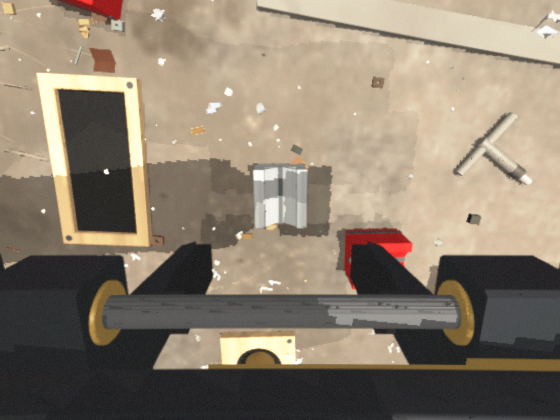

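The bushing is in its nest with its top at about 30 mm. The vee block at (281,196) is centred between the fingers, and the red one at (375,255) is clear of them.

>>> step_arm:
  increments:
    - [[0,0.3,-2],[0,0,0.2]]
    - [[0,0.3,-2.5],[0,0,0.2]]
    - [[0,0,-2.5],[0,0,0]]
    - [[0,0,-2.5],[0,0,0]]
    - [[0,0,-2],[0,0,0]]
    - [[0,0,-1.5],[0,0,0]]
    - [[0,0,0],[0,0,0]]
    - [[0,0,0],[0,0,0]]
    - [[0,0,0],[0,0,0]]
    - [[0,0,0],[0,0,0]]
  fingers: 0.72

```text
clock: 20.55
tool_pos: [0.6286, 0.3014, 0.0144]
eef_rot: [0.659, 0.752, 0.001, 0.001]
contact_force: [0.8, -0.5, -0.1]
opening: 0.718
finger_force: 0.0
```

>>> step_arm:
  increments:
    - [[0,0,0],[0,0,0]]
    - [[0,0,0],[0,0,0]]
    - [[0,0,0],[0,0,0]]
    - [[0,0,0],[0,0,0]]
    - [[0,0,0],[0,0,0]]
    - [[0,0,0],[0,0,0]]
    - [[0,0,0],[0,0,0]]
    - [[0,0,0],[0,0,0]]
    - [[0,0,0],[0,0,0]]
    - [[0,0,0],[0,0,0]]
  fingers: 0
  grip_force: 35

```text
clock: 21.55
tool_pos: [0.6273, 0.3011, 0.0134]
eef_rot: [0.659, 0.752, -0.0, -0.0]
contact_force: [-2.2, -0.3, 5.0]
opening: 0.501
finger_force: 35.0
```

>>> step_arm:
  increments:
    - [[0,0,1],[0,0,0]]
    - [[0,0,3],[0,0,0]]
    - [[0,0,4],[0,0,0]]
    - [[0.1,-2,0],[0,0,-1]]
    - [[0.1,-3.5,0],[0,0,-1]]
    - [[0.1,-4,0],[0,0,-1]]
    - [[0.1,-4,0],[0,0,-1]]
    - [[0.1,-4,0],[0,0,-1]]
    - [[0.1,-4,0],[0,0,-1]]
    - [[0.1,-4,0],[0,0,-0.7]]

```text
clock: 22.55
tool_pos: [0.6341, 0.0434, 0.0924]
eef_rot: [0.702, 0.712, -0.001, 0.0]
contact_force: [0.9, -0.1, -3.3]
opening: 0.499
finger_force: 35.0
```

>>> step_arm:
  increments:
    - [[0,-4,0],[0,0,0]]
    - [[0,-4,0],[0,0,0]]
    - [[0,-4,0],[0,0,0]]
    - [[0,-4,0],[0,0,0]]
    - [[0,-4,0],[0,0,0]]
    - [[0,-3,0],[0,0,0]]
    - [[0,-2,0],[0,0,0]]
    - [[0,0,0],[0,0,0]]
    - [[0,0,0],[0,0,0]]
    - [[0,0,0],[0,0,0]]

```text
clock: 23.55
tool_pos: [0.6346, -0.2017, 0.0924]
eef_rot: [0.701, 0.713, 0.0, -0.001]
contact_force: [0.1, 0.5, -3.3]
opening: 0.496
finger_force: 35.0
```

```bash
python3 - <<'E'
from h import *
pose(); print(r.get_state()["opening"])
c,p,d=shot("wrist","w9"); measure(c,p,d,which=("small",))
g=cv2.cvtColor(p,cv2.COLOR_RGB2GRAY);P=cloud(c,d)
m=((g<70)&(np.hypot(P[...,0]-.635,P[...,1]+.305)<.05)&(P[...,2]<.008)).astype(np.uint8); k,l,st,ce=cv2.connectedComponentsWithStats(m); i=1+st[1:,4].argmax(); print(st[i],rectxy(P[l==i][:,:2]))
OBJ["vee"]=(.635,-.25,.1,.14,.08); measure(c,p,d,which=("vee",))
E
```

```text
tcp [ 634.6 -201.7   92.4] yaw 0.95 tilt 0.12 q [ 0.12  0.94  0.24  1.55 -0.3   0.69  0.51] F [ 0.1  0.5 -3.3]
0.496225608622169
Nsmall 372 ztop 0.0089 (598.6, -321.9, 13.1, 34.8, 2.7) zfloor 0.0034
[ 245  329   69   33 1868] (635.8, -324.6, 33.9, 60.6, 89.8)
vee 11027 z 0.115 (635.1, -196.6, 35.8, 76.9, -89.2)
```

View pics/w9.png

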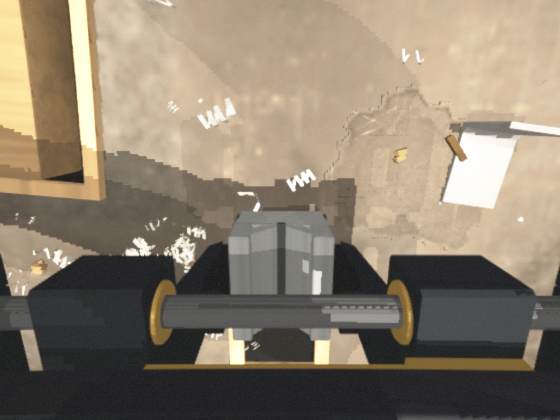

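The vee block is held square over (281,250), with the nest showing just beneath it.

>>> step_arm:
  increments:
    - [[0,-2,0],[0,0,0]]
    - [[0,-3,0],[0,0,0]]
    - [[0,-3,0],[0,0,0]]
    - [[0,-2.2,-1],[0,0,0]]
    - [[0,0,-2],[0,0,0]]
    - [[0,0,-2],[0,0,0]]
    - [[0,0,-1.2],[0,0,0]]
    - [[0,0,0],[0,0,0]]
    - [[0,0,0],[0,0,0]]
    - [[0,0,0],[0,0,0]]

```text
clock: 24.6
tool_pos: [0.6357, -0.306, 0.0323]
eef_rot: [0.702, 0.713, 0.0, 0.001]
contact_force: [-0.2, -0.2, -3.1]
opening: 0.491
finger_force: 35.0
```

```bash
python3 - <<'E'
from h import *
pose()
shot("side","sd1"); c,p,d=load("w3"); P=cloud(c,d)
# small nest plate edges in w3, robust percentiles of plate-top points
x,y,z=np.moveaxis(P,-1,0); m=(abs(x-.635)<.05)&(abs(y+.305)<.055)&(z>.006)&(z<.013)&(p[...,0]>110)
q=P[m]*1000; print(np.percentile(q[:,0],[2,98]),np.percentile(q[:,1],[2,98]))
E
```

```text
tcp [ 635.7 -306.    32.3] yaw 0.89 tilt 0.13 q [ 0.28  1.06  0.21  1.43 -0.29  0.68  0.63] F [-0.2 -0.2 -3.1]
[592.69467255 677.02813566] [-352.06101143 -261.12633514]
```

>>> step_arm:
  increments:
    - [[0,0.2,-0.4],[0,0,0]]
    - [[0,0,-0.4],[0,0,0]]
    - [[0,0,-0.4],[0,0,0]]
    - [[0,0,-0.2],[0,0,0]]
    - [[0,0,-0.15],[0,0,0]]
    - [[0,0,0],[0,0,0]]
    - [[0,0,0],[0,0,0]]
    - [[0,0,0],[0,0,0]]
    - [[0,0,0],[0,0,0]]
    - [[0,0,0],[0,0,0]]

```text
clock: 25.65
tool_pos: [0.6344, -0.3037, 0.0164]
eef_rot: [0.702, 0.712, -0.0, -0.0]
contact_force: [-3.1, 2.3, 5.4]
opening: 0.496
finger_force: 35.0
```

>>> step_arm:
  increments:
    - [[0,0,0],[0,0,0]]
    - [[0,0,0],[0,0,0]]
    - [[0,0,0],[0,0,0]]
    - [[0,0,0],[0,0,0]]
    - [[0,0,0],[0,0,0]]
    - [[0,0,0.5],[0,0,0]]
    - [[0,0,2],[0,0,0]]
    - [[0,0,4],[0,0,0]]
    - [[0,0,4],[0,0,0]]
    - [[0,0,2],[0,0,0]]
  fingers: 0.75

```text
clock: 26.65
tool_pos: [0.6367, -0.3054, 0.1465]
eef_rot: [0.702, 0.712, 0.001, 0.004]
contact_force: [0.4, -0.4, 0.4]
opening: 0.752
finger_force: 0.0
```

>>> step_arm:
  increments:
    - [[-1,-3,1],[0,0,0]]
    - [[-1,-3,1],[0,0,0]]
    - [[-1,-2,1],[0,0,0]]
    - [[0,0,0],[0,0,0]]
    - [[0,0,0],[0,0,0]]
    - [[0,0,0],[0,0,0]]
    - [[0,0,0],[0,0,0]]
    - [[0,0,0],[0,0,0]]
    - [[0,0,0],[0,0,0]]
    - [[0,0,0],[0,0,0]]

```text
clock: 27.65
tool_pos: [0.6048, -0.3835, 0.1704]
eef_rot: [0.702, 0.713, -0.0, -0.0]
contact_force: [0.5, 0.3, -0.5]
opening: 0.754
finger_force: 0.0
```

```bash
python3 - <<'E'
from h import *
pose()
OBJ["vee"]=(.635,-.306,.02,.048,.05)
c,p,d=shot("wrist","w10"); measure(c,p,d,which=("vee","small"))
P=cloud(c,d);x,y,z=np.moveaxis(P,-1,0); m=(abs(x-.635)<.02)&(abs(y+.306)<.025); print(np.percentile(z[m],[50,90,99]))
E
```

```text
tcp [ 604.8 -383.5  170.4] yaw 0.88 tilt 0.02 q [ 0.39  0.91  0.25  1.33 -0.24  0.94  0.7 ] F [ 0.5  0.3 -0.5]
vee 3188 z 0.0368 (635.2, -306.5, 44.0, 50.0, 1.0)
Nsmall 4593 ztop 0.0086 (635.4, -304.6, 85.7, 96.1, 0.9) zfloor 0.0031
[0.03604282 0.0431065  0.04396673]
```

View pics/w10.png

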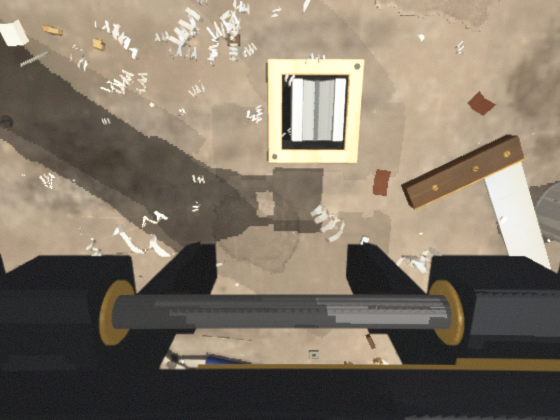

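The vee block is seated at pixel (317,110): top 43 mm, within 1 mm of the plate centre. The box section is next.

>>> step_arm:
  increments:
    - [[-0.7,2.2,0],[0,0,-1.5]]
    - [[-1.2,4,0],[0,0,-2.8]]
    - [[-1.2,4,0],[0,0,-2.8]]
    - [[-1.2,4,0],[0,0,-2.8]]
    - [[-1.2,4,0],[0,0,-2.8]]
    - [[-1.2,4,0],[0,0,-2.8]]
    - [[-1.2,4,0],[0,0,-2.8]]
    - [[-1.2,4,0],[0,0,-2.8]]
    - [[-1.2,4,0],[0,0,-2.8]]
    - [[-1.2,4,0],[0,0,-2.8]]
  fingers: 0.85

```text
clock: 28.7
tool_pos: [0.4895, -0.0004, 0.1708]
eef_rot: [0.848, 0.53, 0.0, 0.0]
contact_force: [0.6, 0.0, 0.4]
opening: 0.851
finger_force: 0.0
```

>>> step_arm:
  increments:
    - [[-1.1,4,0],[0,0,0]]
    - [[-1.1,3.5,0],[0,0,0]]
    - [[0,2.5,0],[0,0,0]]
    - [[0,0,0],[0,0,0]]
    - [[0,0,0],[0,0,0]]
    - [[0,0,0],[0,0,0]]
    - [[0,0,0],[0,0,0]]
    - [[0,0,0],[0,0,0]]
    - [[0,0,0],[0,0,0]]
    - [[0,0,0],[0,0,0]]

```text
clock: 29.7
tool_pos: [0.4678, 0.0977, 0.1706]
eef_rot: [0.848, 0.531, -0.0, 0.0]
contact_force: [-0.4, 0.3, -0.5]
opening: 0.851
finger_force: 0.0
```

```bash
python3 - <<'E'
from h import *
pose()
c,p,d=shot("wrist","w11"); measure(c,p,d,which=("box","long"))
E
```

```text
tcp [467.8  97.7 170.6] yaw -25.89 tilt 0.0 q [-0.56  0.66  0.42  2.09 -0.54  0.5  -0.19] F [-0.4  0.3 -0.5]
box 4820 z 0.0296 (467.7, 98.5, 40.1, 109.9, -25.8)
Nlong 2888 ztop 0.0085 (465.1, 266.6, 80.4, 83.6, 4.3) zfloor 0.0029
```

>>> step_arm:
  increments:
    - [[0,0.1,-2],[0,0,0]]
    - [[0,0,-3],[0,0,0]]
    - [[0,0,-3],[0,0,0]]
    - [[0,0,-2],[0,0,0]]
    - [[0,0,-2],[0,0,0]]
    - [[0,0,-1.5],[0,0,0]]
    - [[0,0,-1.3],[0,0,0]]
    - [[0,0,-1],[0,0,0]]
    - [[0,0,0],[0,0,0]]
    - [[0,0,0],[0,0,0]]

```text
clock: 30.75
tool_pos: [0.4678, 0.0991, 0.0127]
eef_rot: [0.847, 0.531, 0.0, 0.0]
contact_force: [-0.5, -0.1, -0.4]
opening: 0.852
finger_force: 0.0
```

```bash
python3 - <<'E'
from h import *
pose()
E
```

```text
tcp [467.8  99.1  12.7] yaw -25.86 tilt 0.01 q [-0.35  0.94  0.07  2.14 -0.71  0.08 -0.05] F [-0.5 -0.1 -0.4]
```

>>> step_arm:
  increments:
    - [[0,0,0],[0,0,0]]
    - [[0,0,0],[0,0,0]]
    - [[0,0,0],[0,0,0]]
    - [[0,0,0],[0,0,0]]
    - [[0,0,0],[0,0,0]]
    - [[0,0,0],[0,0,0]]
    - [[0,0,0],[0,0,0]]
    - [[0,0,0],[0,0,0]]
    - [[0,0,0],[0,0,0]]
    - [[0,0,0],[0,0,0]]
  fingers: 0
  grip_force: 35

```text
clock: 31.75
tool_pos: [0.4674, 0.0994, 0.0128]
eef_rot: [0.847, 0.531, -0.0, -0.0]
contact_force: [-1.7, 1.1, 5.3]
opening: 0.447
finger_force: 35.0
```

>>> step_arm:
  increments:
    - [[0,0,1],[0,0,0]]
    - [[0,0,2],[0,0,0]]
    - [[0,2,3],[0,0,4]]
    - [[0,3.5,0],[0,0,4.4]]
    - [[0,3.5,0],[0,0,4.4]]
    - [[0,3.5,0],[0,0,4.4]]
    - [[-0.2,3.5,0],[0,0,4.4]]
    - [[-0.2,2.5,0],[0,0,4.4]]
    - [[0,1.2,0],[0,0,4.4]]
    - [[0,0,0],[0,0,0]]

```text
clock: 32.75
tool_pos: [0.4634, 0.2977, 0.0726]
eef_rot: [0.677, 0.736, 0.0, -0.0]
contact_force: [0.4, 0.0, -3.5]
opening: 0.445
finger_force: 35.0
```

```bash
python3 - <<'E'
from h import *
pose()
E
```

```text
tcp [463.4 297.7  72.6] yaw 4.79 tilt 0.06 q [-0.81  0.87  0.26  1.93 -0.53  0.41 -0.06] F [ 0.4  0.  -3.5]
```

>>> step_arm:
  increments:
    - [[0,0.3,-1],[0,0,-0.3]]
    - [[0,0,-1.5],[0,0,0]]
    - [[0,0,-1.2],[0,0,0]]
    - [[0,0,-0.8],[0,0,0]]
    - [[0,0,0],[0,0,0]]
    - [[0,0,0],[0,0,0]]
    - [[0,0,0],[0,0,0]]
    - [[0,0,0],[0,0,0]]
    - [[0,0,0],[0,0,0]]
    - [[0,0,0],[0,0,0]]

```text
clock: 33.75
tool_pos: [0.4638, 0.2993, 0.0278]
eef_rot: [0.68, 0.733, 0.0, 0.0]
contact_force: [0.4, -0.8, -3.3]
opening: 0.451
finger_force: 35.0
```

>>> step_arm:
  increments:
    - [[0,0.15,-0.4],[0,0,0]]
    - [[0,0,-0.3],[0,0,0]]
    - [[0,0,-0.3],[0,0,0]]
    - [[0,0,-0.15],[0,0,0]]
    - [[0,0,0],[0,0,0]]
    - [[0,0,0],[0,0,0]]
    - [[0,0,0],[0,0,0]]
    - [[0,0,0],[0,0,0]]
    - [[0,0,0],[0,0,0]]
    - [[0,0,0],[0,0,0]]

```text
clock: 34.75
tool_pos: [0.4638, 0.3006, 0.0161]
eef_rot: [0.68, 0.733, 0.0, 0.0]
contact_force: [0.6, -0.7, -3.3]
opening: 0.453
finger_force: 35.0
```

>>> step_arm:
  increments:
    - [[0,0,0],[0,0,0]]
    - [[0,0,0],[0,0,0]]
    - [[0,0,0],[0,0,0]]
    - [[0,0,0],[0,0,0]]
    - [[0,0,0],[0,0,0]]
    - [[0,0,0.5],[0,0,0]]
    - [[0,0,2],[0,0,0]]
    - [[0,0,4],[0,0,0]]
    - [[0,0,4],[0,0,0]]
    - [[0,0,4],[0,0,0]]
  fingers: 0.75

```text
clock: 35.75
tool_pos: [0.4634, 0.3004, 0.1628]
eef_rot: [0.68, 0.733, -0.0, -0.0]
contact_force: [0.3, 0.8, 0.5]
opening: 0.746
finger_force: 0.0
```

>>> step_arm:
  increments:
    - [[0,-3,2],[0,0,0]]
    - [[0,-4,2],[0,0,0]]
    - [[1,-4,2],[0,0,0]]
    - [[1,-4,2],[0,0,0]]
    - [[1,-4,2],[0,0,0]]
    - [[1,-3,1],[0,0,0]]
    - [[0,0,0],[0,0,0]]
    - [[0,0,0],[0,0,0]]
    - [[0,0,0],[0,0,0]]
    - [[0,0,0],[0,0,0]]

```text
clock: 36.75
tool_pos: [0.503, 0.0823, 0.2705]
eef_rot: [0.679, 0.734, -0.0, -0.001]
contact_force: [-0.6, 0.3, -0.4]
opening: 0.75
finger_force: 0.0
```

```bash
python3 - <<'E'
from h import *
pose()
OBJ["box"]=(.463,.3,.026,.04,.1); OBJ["bush"]=(.628,.102,.025,.04,.03); OBJ["beech"]=(.458,-.105,.03,.06,.1); OBJ["vee"]=(.635,-.306,.02,.048,.05)
c,p,d=shot("wrist","w12"); measure(c,p,d); print(); c,p,d=shot("scene","s2"); measure(c,p,d)
E
```

```text
tcp [503.   82.3 270.5] yaw 4.41 tilt 0.09 q [-0.53  0.53  0.45  1.89 -0.32  0.79  0.16] F [-0.6  0.3 -0.4]
box 1158 z 0.0325 (467.3, 258.7, 29.0, 40.1, -85.8)
bush 373 z 0.0307 (628.3, 102.5, 31.2, 31.2, 56.3)
beech 1346 z 0.0446 (463.1, -59.1, 39.7, 63.0, 86.4)
tin 941 z 0.0515 (790.8, 60.2, 68.4, 69.6, -84.3)
Nlong 1512 ztop 0.0085 (466.3, 252.9, 54.3, 80.3, -85.5) zfloor 0.0038
Nround 2487 ztop 0.0087 (631.6, 102.3, 77.9, 86.6, -81.5) zfloor 0.0033
Nlarge 830 ztop 0.0087 (458.2, -54.2, 71.3, 101.4, 85.6) zfloor None

vee 239 z 0.0345 (631.6, -305.4, 51.7, 54.3, 1.4)
box 205 z 0.0334 (460.9, 302.6, 47.0, 119.4, 5.0)
bush 46 z 0.0291 (626.7, 105.5, 29.4, 41.3, -38.3)
beech 606 z 0.0447 (456.0, -104.1, 68.0, 140.9, -3.8)
tin 110 z 0.0518 (791.0, 62.1, 74.3, 83.6, -80.4)
brk 28 z 0.046 (784.2, -133.9, 12.0, 38.8, 86.3)
Nlong 193 ztop 0.0089 (451.9, 301.3, 84.3, 165.3, 12.5) zfloor 0.0168
Nround 162 ztop 0.009 (626.8, 105.9, 87.1, 97.7, -81.8) zfloor None
Nlarge 315 ztop 0.0091 (449.5, -105.3, 106.0, 178.9, -2.5) zfloor 0.0027
Nsmall 226 ztop 0.0089 (629.7, -307.7, 92.7, 101.6, 4.2) zfloor 0.0122
```

View pics/w12.png

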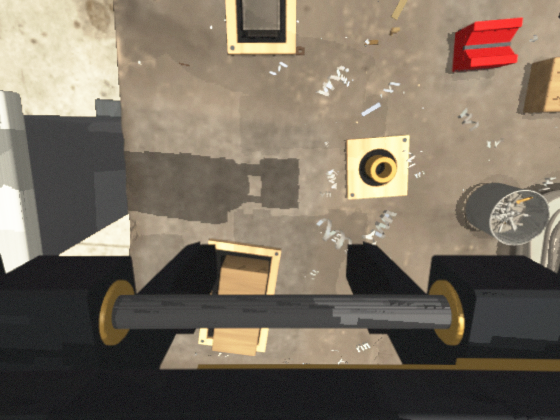

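All four pieces are seated. Their tops are at floor height plus piece height: box section 33, bushing 31, beech block 45 and vee block 43 mm. The tin and bracket have not moved. I'm handing the job in.

```bash
python3 -c "
from h import *
print(r.finish_job())"
```

```text
the job is handed in; nothing more can be done
None
```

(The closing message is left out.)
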